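Cure the lacquer spot on the rolling boot

ROBOT

A 7-joint arm with a two-finger parallel gripper is mounted at the origin on the work surface. World frame = base frame: x ahead of the robot, y to its left, z up, the work surface at z = 0. Lengths are in m, angles in rad, forces in N, time in s.
With the tool pointing down it reaches from about 0.4 to 0.875 m from the base axis. Payload 6.5 kg.
Tool frame: the origin (TCP) lies on the centre line of the jaws, within the pads' length; the fingertips stand 8 mm ahead of it and the grasp point (between the pads) lies 11 mm behind it; z points along the fingers, y is the line along which they close (so a half turn about z gives the same grasp; the last joint's range is limited). The gripper opens to 85 mm and grips with 20 to 120 N. Pads are 22 mm wide; open, the fingers measure 114 mm over their backs; the gripper's body (76 mm by 85 mm) begins 54 mm behind the grasp point. The pads swing forward as they close: fully open they stand 13 mm farther back than shut.
Start: joints at [-1.371, 0.536, -0.004, 1.538, 0.003, 1.067, -0.071], TCP at [0.171, 0.627, 0.202] pointing down, gripper open.
Joint ranges: [-2.7, 2.7], [-0.37, 2.16], [-1.27, 1.26], [0.24, 2.4], [-1.31, 4.45], [0.19, 1.91], [-2.76, 2.76]. Speed limits (rad/s): [2.39, 2.39, 3.14, 3.14, 3.14, 3.14, 3.14].

INTERFACE

Orientations are given as a unit quaternion [w, x, y, z].
In Python, from station import readout, optics, ticket gives the robot as it stands. The module is installed in compiled form; this text tells all that it offers.
- The arm moves only by the tool servo_tool, never from a script. Its argument "plan" is a list of rows, each an object with "rotation": the turn, a rotation vector about the world's x, y, z in rad, a list of three; "slide": the shift along the world's x, y, z in m, a list of three; "grip": the closure, from 0 (fully open) to 1 (shut). In form: [{"rotation": [wx, wy, wz], "slide": [tx, ty, tz], "grip": grip}, ...]. A call has 1 to 12 rows; each row shifts and turns the commanded pose from where the row before left it; what a row does not reach is not made up. A row lasts 1/8 s, in which the tool goes at most 62.5 mm and 10.7 degrees, less where a joint would pass 70% of its speed; a pose out of reach is approached as far as the arm can. A call with a gripper value outside its range is refused whole. The fingers move at their own pace and stop on an object; "squeeze" is the grip in N (left out, the last holds). Time passes only in rows, so rows that do not move let the fingers close. It gives the time, the measured TCP pose, the force, the opening and the grip force at its end, in the units of the state.
- readout.get_obs(): the state, without advancing time (a new reading comes with each control period).
- optics.get_image(name): name is "scene" or "top"; returns a dict with "img" (480x640x3 uint8, blue, green, red), "K" (3x3 intrinsics, pixels), "D" ([k1, k2, p1, p2, k3] as OpenCV has them; the pictures are not rectified), "rvec" (rotation vector, rad) and "tvec" (3), from world to camera coordinates, as OpenCV has them. Camera axes: x right, y down, z forward; pixel columns grow to the right and rows downward; lengths in m; the calibration is good to about 2 mm. A picture is of the moment at which its call begins. There is no depth.
- ticket.hand_in(): hands the job in; it is judged then, once.
The state is a dict: "t": time; "joint_positions": joint angles; "joint_velocities": joint speeds; "effort": joint torques, N m; "tool_pos": TCP position; "orientation": TCP orientation; "contact_force": force on the tool from outside, world axes, zero at the start; "ft_torque": the same for the moment, N m; "gripper_width": finger opening in m; "finger_force": force on a finger pad.
Only numpy, scipy, OpenCV 4.12 (cv2) and the standard library are available. Lean on these libraries where they do the work, as an engineer would, in place of code of your own. Each camera call takes 0.05 s, during which the arm holds its last target. There are 200 camera calls.

TASK

Take the curing lamp out of its stand. Then, lamp in hand, nudge the boot carriage off by its red push bar so that it rolls by itself towards the packing end, and while it rolls free, without touching carriage or boot, hold the lens close above the wet cream spot on the toe for at least three seconds without a break. Finally see the carriage gently home to the buffer at the packing end and finish standing clear of it with the lamp still in the hand; never touch the boot, slam the carriage, tip the boot or disturb the spare boot, can and jar beside the track.

Things in the scene. Friction and masses are not known exactly. Their poses are not given: they have to be found in the camera images.
- track: Fixed transfer track: two aluminium rails on dark sleepers, 1060 mm long, 160 wide, rail tops 22 mm high, a yellow stop (top 50 mm high) with rubber buffers at each end. Origin on the bench in mid-width, 500 mm from the start end of the rails, y axis along the rails towards the packing end (green line), z up. Its place and yaw differ from run to run.
- carriage (a joint): Roll of the boot carriage along the track's +y, m: 0 at the start end, 0.62 at the packing buffer; 0.58 and more is home. Plywood plate 340 x 130 mm, top 50 mm above the bench, nominal 1.1 kg plus the boot, each to 30% off. Rolling drag 0.018 N plus 0.12 N per m/s: from 0.14 m/s it coasts about 0.56 m. Counts as rolling above 0.03 m/s; meeting the buffer above 0.15 m/s is a slam, under 0.1 gentle.
- push_bar (a point): Middle of the top bar of the carriage's red push handle, a U of 12 mm round bar at its trailing (start) end: top bar 110 mm long across the track, axis 118 mm above the bench, room behind it. It starts 425 mm from the track's origin towards the start end and moves with the carriage.
- boot: Brown ankle boot, dark platform sole and block heel (nominal 0.55 kg), 260 mm long, 200 high (pull loop to 215), up to 104 wide, standing loose on the carriage, toe towards the push bar. Origin under its middle; its -y axis points to the toe, z up. The shaft, about 100 mm across, is centred 75 mm towards the heel.
- spot (a point): Centre of the wet cream lacquer spot (26 mm across) on top of the boot's toe, 85 mm toewards from the boot's origin, 92 mm above its sole; about 95 mm ahead of the push bar and 24 mm above its axis. The lamp cures when the centre of its lens is within 20 mm sideways and 50 mm overall, above it and not touching; 20 to 30 mm above is best.
- lamp: Cordless curing lamp, 160 mm long, 0.18 kg: a black head 36 mm across and 30 mm long with a violet ring, then an orange round barrel 28 mm across from 38 to 150 mm. Origin at the centre of the lens (its lower end), z along the lamp to its tail. It stands upright, lens down, in its stand, lens 12 mm above the bench.
- stand: The lamp's fixed stand, a grey cup 56 mm across and 66 mm high (inside 46 mm) on a black foot 76 mm across. Origin under its centre.
- mate_boot: The other boot of the pair, without a spot, standing on the bench; leave alone. Origin under its middle.
- can_a: Red and yellow plunger can, 124 mm across, 168 mm high; leave alone. Origin under its centre.
- polish: Flat jar of polish, 80 mm across, 45 mm high; leave alone.
Mind the look-alikes: they are no part of the job. Leave any green look-alike of the lamp alone. Leave any turquoise look-alike of the stand alone.

How it is judged:
By the outcome, as a careful person would: the job done as asked, in the order asked, and still so for the second after the job is handed in, while the arm keeps its last pose, push and grip.
It also fails if it takes over 54 s, if anything falls off the work surface, if the arm or the gripper's body presses on something with over 40 N, if the wrist force passes 120 N, or if a joint passes its speed limit or range.

## Working session

There is one attempt and no reset: what is moved stays moved. The work goes in short steps, Python scripts to look and compute and a tool call to move; the robot and the scene stay as the last step left them, time stands still between calls to the robot, and variables do not carry over. Pictures are saved under pics/ and viewed, at most 10 in all, crops included, and the job is handed in when it is done.

Besides the shell and the picture viewer there is one more tool, called after "Emit:" in YAML: its name, and indented under it one key for each argument. servo_tool: Moves the arm, as the interface text tells. Its arguments: {"type":"object","properties":{"plan":{"type":"array"},"squeeze":{"type":"number"}},"required":["plan"]}

```bash
mkdir -p pics; python3 - <<'E'
from station import readout, optics
import cv2
for n in("scene","top"):
    d=optics.get_image(n); cv2.imwrite(f"pics/{n}0.png",d["img"]); print(n,d["K"],d["D"],d["rvec"],d["tvec"])
print(readout.get_obs())
E
```

```text
scene [[520.53325374   0.         328.93780948]
 [  0.         520.53325374 235.47721483]
 [  0.           0.           1.        ]] [-0.07836006  0.          0.          0.          0.        ] [ 1.89155434  1.90326869 -0.54485993] [ 0.06859434 -0.44844329  1.47708646]
top [[605.61712113   0.         317.56099273]
 [  0.         605.61712113 238.24970196]
 [  0.           0.           1.        ]] [-0.09850688  0.          0.          0.          0.        ] [ 2.24862288 -1.9569413   0.20268602] [-0.14094958  0.60717485  1.19865226]
{'t': 0.1, 'joint_positions': array([-1.37122469,  0.53714301, -0.00444718,  1.53877365,  0.00263386,
        1.06734617, -0.07119363]), 'joint_velocities': array([-0.00010745, -0.00182406, -0.00078075, -0.00059664,  0.00041095,
       -0.00156519,  0.00065617]), 'effort': array([ 2.39078290e-03, -5.84565568e+01,  1.05176199e+00, -2.59777683e+01,
        1.26379656e-02,  4.57389629e-03, -2.21742982e-05]), 'tool_pos': array([0.17058076, 0.62655433, 0.20076687]), 'orientation': array([-3.65943271e-05,  1.32444564e-01,  9.91190065e-01, -8.31523500e-04]), 'contact_force': array([ 0.48024236, -0.39743924, -0.31417583]), 'ft_torque': array([ 0.03898737,  0.03051455, -0.00561391]), 'finger_force': 0.0, 'gripper_width': 0.08586166728897235}
```

View pics/top0.png

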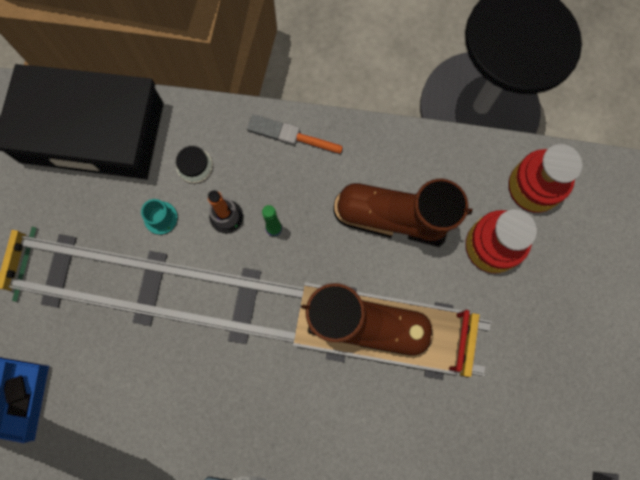

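View pics/scene0.png

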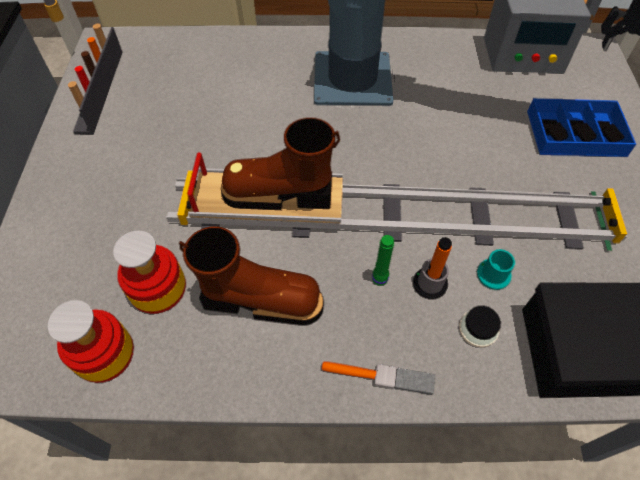

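Candidates for the lamp: the orange barrel in the grey cup (top 220,207; scene 438,260), the green look-alike (top 272,221; scene 385,260), and the orange brush handle (top 320,143). The turquoise cup (top 160,215) is the look-alike stand. I choose the orange one in the grey cup. The carriage, boot and red bar are at top (465,340), with the spot at (417,332), and the packing end is on the left of the top picture.

```bash
cat > h.py <<'E'
import numpy as np, cv2
from station import readout, optics
def cam(n):
    d=optics.get_image(n); return d
def ray(d,p):
    R=cv2.Rodrigues(np.array(d["rvec"],float))[0]; t=np.array(d["tvec"],float).ravel()
    u=cv2.undistortPoints(np.array([[p]],float),np.array(d["K"]),np.array(d["D"]))[0,0]
    v=R.T@np.array([u[0],u[1],1]); return -R.T@t, v/np.linalg.norm(v)
def onz(d,p,z):
    c,v=ray(d,p); return c+v*(z-c[2])/v[2]
def tri(d1,p1,d2,p2):
    c1,v1=ray(d1,p1);c2,v2=ray(d2,p2)
    s=np.linalg.lstsq(np.c_[v1,-v2],c2-c1,rcond=None)[0]
    a=c1+s[0]*v1;b=c2+s[1]*v2; return (a+b)/2,np.linalg.norm(a-b)
def proj(d,P):
    return cv2.projectPoints(np.array(P,float).reshape(-1,3),np.array(d["rvec"],float),np.array(d["tvec"],float),np.array(d["K"]),np.array(d["D"]))[0].reshape(-1,2)
def blob(d,lo,hi,box):
    x0,y0,x1,y1=box; h=cv2.cvtColor(d["img"],cv2.COLOR_BGR2HSV)
    m=cv2.inRange(h,np.array(lo),np.array(hi)); k=np.zeros_like(m); k[y0:y1,x0:x1]=m[y0:y1,x0:x1]
    n,l,s,c=cv2.connectedComponentsWithStats(k)
    if n<2: return None
    i=1+np.argmax(s[1:,4]); return c[i],s[i],(l==i)
E
python3 - <<'E'
from h import *
np.set_printoptions(precision=4,suppress=True)
T=cam("top");S=cam("scene")
sp=[blob(d,(15,40,130),(40,200,255),b) for d,b in((T,(395,315,440,350)),(S,(225,155,250,180)))]
print("spot",[ (b[0],b[1][4]) for b in sp], tri(T,sp[0][0],S,sp[1][0]))
bar=[blob(d,(0,150,60),(8,255,255),b) for d,b in((T,(450,300,485,385)),(S,(185,145,212,215)))]
print("bar",[(b[0],b[1]) for b in bar]); print(onz(T,bar[0][0],.118))
yt=[blob(T,(18,120,90),(35,255,255),b) for b in((0,225,30,300),(455,305,485,380))]
for b in yt: print("stop",b[0],b[1],onz(T,b[0],.045))
ys=[blob(S,(18,120,90),(35,255,255),b) for b in((590,180,630,250),(175,165,200,230))]
for b in ys: print("stopS",b[0],b[1],onz(S,b[0],.03))
lamp=[blob(d,(3,140,60),(18,255,255),b) for d,b in((T,(205,185,240,225)),(S,(425,235,455,285)))]
for b,d in zip(lamp,(T,S)): print("lamp",b[0],b[1])
# scale-up crops
a=cv2.resize(T["img"][180:240,140:290],None,fx=4,fy=4); c=cv2.resize(S["img"][230:300,370:520],None,fx=4,fy=4)
cv2.imwrite("pics/crop1.png",np.vstack([a,c]))
a=cv2.resize(T["img"][290:390,290:490],None,fx=4,fy=4);cv2.imwrite("pics/crop2.png",a)
E
```

```text
spot [(array([435.0099, 331.8841]), np.int32(302)), (array([235.7664, 167.1682]), np.int32(107))] (array([ 0.4538, -0.285 ,  0.1484]), np.float64(0.03508957817311946))
bar [(array([461.9247, 340.2988]), array([450, 310,  20,  62, 425], dtype=int32)), (array([195.5193, 179.2514]), array([188, 153,  19,  59, 362], dtype=int32))]
[ 0.448  -0.3623  0.118 ]
stop [  7.6424 257.2588] [  0 230  19  59 425] [0.4907 0.6006 0.045 ]
stop [470.5255 345.1036] [461 313  18  64 550] [ 0.4456 -0.3979  0.045 ]
stopS [614.5645 215.6839] [603 188  24  56 620] [0.4899 0.6038 0.03  ]
stopS [184.1016 200.9866] [177 170  15  55 374] [ 0.4593 -0.4042  0.03  ]
lamp [220.1473 207.5759] [210 196  19  22 224]
lamp [438.0161 261.8111] [428 241  24  38 434]
```

View pics/crop1.png

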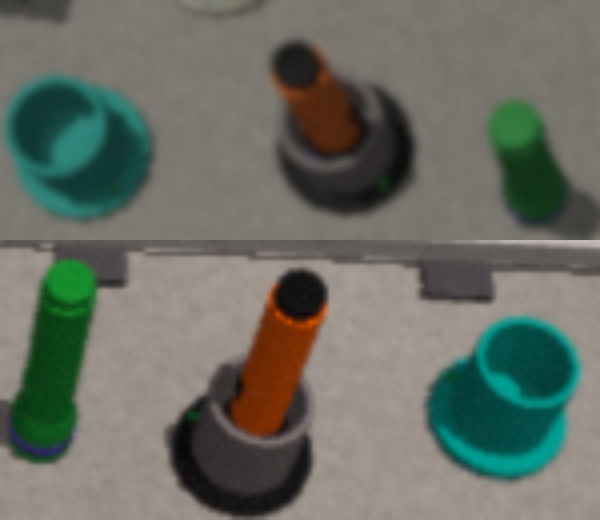

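View pics/crop2.png

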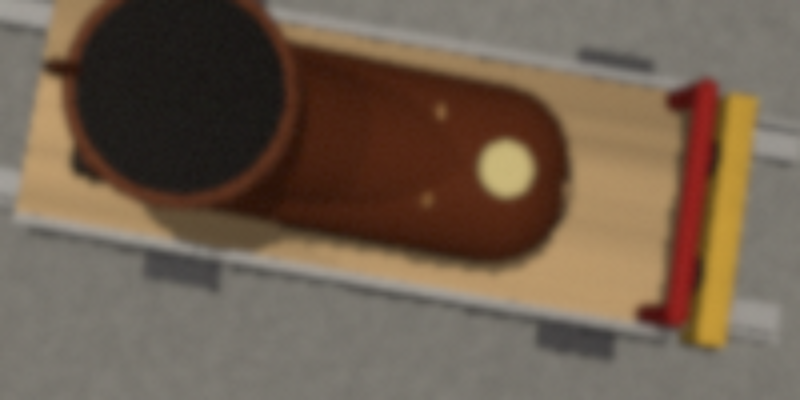

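The crops show the orange lamp with its black tail cap in the grey cup on a black foot (tail at top 214.5,196.7 and scene 445,243.7). They also show the bar (467,312)-(459.8,369.5) and the spot (416.8,332). Next I work out the positions.

```bash
python3 - <<'E'
from h import *
np.set_printoptions(precision=4,suppress=True)
T=cam("top");S=cam("scene")
print("tail",tri(T,(214.5,196.7),S,(445,243.7)),onz(T,(214.5,196.7),.172),onz(S,(445,243.7),.172))
for nm,p in(("cup rim",(140+325/4-.3,180+125/4)),("foot",(140+346/4,180+148/4))): print(nm,onz(T,p,.066 if nm[0]=='c' else .006))
print("spot",tri(T,(416.8,332),S,(236,168)),onz(T,(416.8,332),.142),onz(S,(236,168),.142))
b=[onz(T,p,.122) for p in((467,312),(459.8,369.5))];print("bar",b,sum(b)/2)
g=cv2.cvtColor(T["img"],cv2.COLOR_BGR2GRAY).astype(float);pts=[[],[]]
for x in list(range(85,130,5))+list(range(175,225,5))+list(range(265,285,5)):
    for k,c0 in enumerate((244+(x-30)*46/270,284+(x-15)*51/280)):
        r=np.arange(int(c0)-8,int(c0)+9);w=np.clip(g[r,x]-125,0,None)
        if w.sum()>0: pts[k].append(onz(T,(x,(w*r).sum()/w.sum()),.022))
L=[np.polyfit(np.array(p)[:,1],np.array(p)[:,0],1) for p in pts];print("rails x=a*y+b",L)
for p,l in zip(pts,L): print(np.std(np.array(p)[:,0]-np.polyval(l,np.array(p)[:,1])))
print("green tail",onz(T,(140+515/4,180+122/4),.16))
print("mate",onz(T,(440,205),.2),"cans",onz(T,(515,230),.168))
E
```

```text
tail (array([0.6538, 0.1522, 0.1651]), np.float64(0.0021561381455167065)) [0.6519 0.1497 0.172 ] [0.658  0.1515 0.172 ]
cup rim [0.6495 0.1532 0.066 ]
foot [0.6521 0.1507 0.006 ]
spot (array([ 0.4506, -0.2691,  0.1395]), np.float64(0.0016049726285623804)) [ 0.4505 -0.2695  0.142 ] [ 0.4527 -0.2677  0.142 ]
bar [array([ 0.5034, -0.366 ,  0.122 ]), array([ 0.3918, -0.3628,  0.122 ])] [ 0.4476 -0.3644  0.122 ]
rails x=a*y+b [array([0.039 , 0.5097]), array([0.0408, 0.4178])]
0.00031083921926680007
0.00033460939228215243
green tail [0.6421 0.0428 0.16  ]
mate [ 0.6876 -0.2788  0.2   ] cans [ 0.6679 -0.4342  0.168 ]
```

Emit:
servo_tool:
  plan:
    - {"rotation":[0,0,0.019],"slide":[0.02,-0.02,0.02],"grip":0.35}
    - {"rotation":[0,0,0.019],"slide":[0.04,-0.04,0.02],"grip":0.35}
    - {"rotation":[0,0,0.019],"slide":[0.044,-0.043,0.02],"grip":0.35}
    - {"rotation":[0,0,0.019],"slide":[0.044,-0.043,0],"grip":0.35}
    - {"rotation":[0,0,0.019],"slide":[0.044,-0.043,0],"grip":0.35}
    - {"rotation":[0,0,0.019],"slide":[0.044,-0.043,0],"grip":0.35}
    - {"rotation":[0,0,0.019],"slide":[0.044,-0.043,0],"grip":0.35}
    - {"rotation":[0,0,0.019],"slide":[0.044,-0.043,0],"grip":0.35}
    - {"rotation":[0,0,0.019],"slide":[0.044,-0.043,0],"grip":0.35}
    - {"rotation":[0,0,0.019],"slide":[0.044,-0.043,0],"grip":0.35}
    - {"rotation":[0,0,0.019],"slide":[0.04,-0.04,0],"grip":0.35}
    - {"rotation":[0,0,0.017],"slide":[0.03,-0.032,0],"grip":0.35}
  squeeze: 80

```text
t: 1.8
tool_pos: [0.6528, 0.1501, 0.2608]
orientation: [0.0, 0.02, 1.0, -0.0]
contact_force: [0.8, 0.3, -0.6]
gripper_width: 0.0556
finger_force: 0.0
```

Emit:
servo_tool:
  plan:
    - {"rotation":[0,0,0],"slide":[0,0.001,-0.03],"grip":0.35}
    - {"rotation":[0,0,0],"slide":[0,0,-0.04],"grip":0.35}
    - {"rotation":[0,0,0],"slide":[0,0,-0.04],"grip":0.35}
    - {"rotation":[0,0,0],"slide":[0,0,-0.02],"grip":0.35}
    - {"rotation":[0,0,0],"slide":[0,0,-0.005],"grip":0.35}
    - {"rotation":[0,0,0],"slide":[0,0,0],"grip":1}
    - {"rotation":[0,0,0],"slide":[0,0,0],"grip":1}
    - {"rotation":[0,0,0],"slide":[0,0,0],"grip":1}
    - {"rotation":[0,0,0],"slide":[0,0,0],"grip":1}
    - {"rotation":[0,0,0],"slide":[0,0,0],"grip":1}
  squeeze: 80

```text
t: 3.05
tool_pos: [0.6528, 0.1541, 0.1281]
orientation: [0.002, 0.02, 1.0, 0.001]
contact_force: [0.2, 0.0, 6.3]
gripper_width: 0.023
finger_force: 78.4
```

```bash
python3 - <<'E'
from h import *
T=cam("top");S=cam("scene")
a=cv2.resize(T["img"][160:250,150:290],None,fx=4,fy=4); c=cv2.resize(S["img"][180:310,370:510],None,fx=4,fy=4)[:,:560]
cv2.imwrite("pics/g1.png",c[:600]);cv2.imwrite("pics/g1t.png",a)
E
```

```text
(no output)
```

View pics/g1.png

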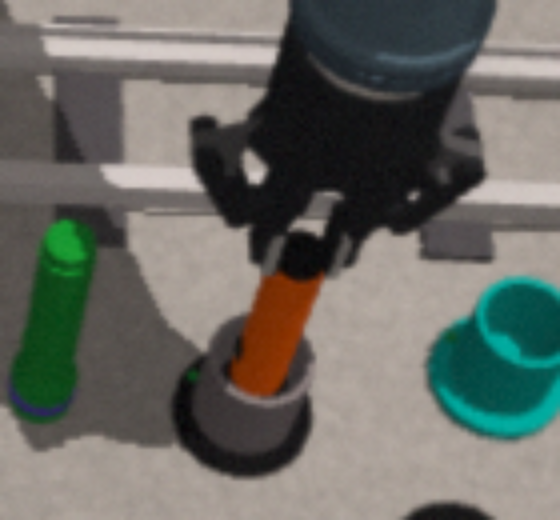

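The pads flank the black tail cap, but they may sit off-centre towards the robot. I check this with projections.

```bash
python3 - <<'E'
from h import *
np.set_printoptions(precision=1,suppress=True)
S=cam("scene");o=readout.get_obs();x,y,z=o["tool_pos"];print(o["tool_pos"].round(4),o["orientation"].round(4))
f=lambda P:(proj(S,P)-[370,180])*4
print("tip",f([x,y,z-.008]),"tcp",f([x,y,z]),"grasp",f([x,y,z+.011]),"pad corners",f([[x+.011,y+s*.012,z-.008] for s in(-1,1)]),f([[x+.011,y+s*.012,z+.03] for s in(-1,1)]))
for X in(.650,.655,.66): print(X,"capTop",f([X,y,.172]),"barrel top .162",f([X,y,.162]), "rim .066",f([X,y,.066]))
m=cv2.imread("pics/g1.png"); h=cv2.cvtColor(m,cv2.COLOR_BGR2HSV);o=cv2.inRange(h,np.array((3,140,60)),np.array((18,255,255)));o=o
for r in(280,300,320,340,360,380):
    c=np.where(o[r,200:400])[0]+200; print(r,c.min(),c.max())
E
```

```text
[0.7 0.2 0.1] [0. 0. 1. 0.]
tip [[283.3 301. ]] tcp [[286.4 292.7]] grasp [[290.7 281.3]] pad corners [[261.6 320.1]
 [309.9 320.4]] [[276.  280.5]
 [325.9 280.8]]
0.65 capTop [[303.4 240.6]] barrel top .162 [[299.3 251.6]] rim .066 [[262.8 349. ]]
0.655 capTop [[304.7 249.5]] barrel top .162 [[300.5 260.5]] rim .066 [[263.8 357.5]]
0.66 capTop [[305.9 258.5]] barrel top .162 [[301.7 269.5]] rim .066 [[264.8 366. ]]
280 263 321
300 256 313
320 246 305
340 242 300
360 232 292
380 232 284
```

View pics/g1t.png

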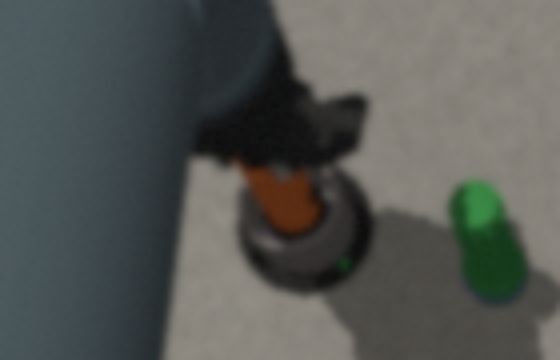

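```bash
python3 - <<'E'
from h import *
S=cam("scene");o=readout.get_obs();x,y,z=o["tool_pos"]
k=10;x0,y0=415,205
c=cv2.resize(S["img"][y0:y0+60,x0:x0+60],None,fx=k,fy=k,interpolation=cv2.INTER_CUBIC)
c=(255*(c/255.)**.5).astype(np.uint8)
def dot(P,col):
    for p in proj(S,P): cv2.circle(c,tuple(int(v) for v in (p-[x0,y0]+.5)*k),4,col,-1)
dot([[x+.011,y+s*.0125,z+h] for s in(-1,1) for h in(-.008,.011,.03)],(255,0,255))
dot([[x-.011,y+s*.0125,z+h] for s in(-1,1) for h in(-.008,.011,.03)],(0,255,255))
dot([[x,y,z]],(0,0,0))
cv2.imwrite("pics/g2.png",c)
E
```

```text
(no output)
```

View pics/g2.png

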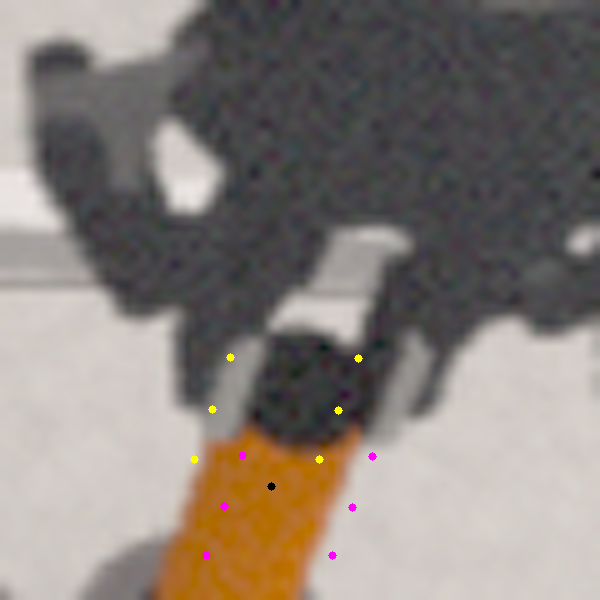

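```bash
python3 - <<'E'
from h import *
np.set_printoptions(precision=1,suppress=True)
S=cam("scene");a=np.radians(74.7);u=np.array([np.cos(a),np.sin(a),0])
for h in(-.008,0,.011,.03):
  print(h,proj(S,[np.array([.1706,.6266,.2008+h])+s*.045*u for s in(-1,1)]).ravel())
k=8;c=cv2.imread("pics/scene0.png")[0:60,570:640];c=cv2.resize(c,None,fx=k,fy=k,interpolation=cv2.INTER_CUBIC)
c=(255*(c/255.)**.5).astype(np.uint8)
for h in(-.008,.011,.03):
  for q in proj(S,[np.array([.1706,.6266,.2008+h])+s*.045*u for s in(-1,1)]): cv2.circle(c,tuple(int(v) for v in (q-[570,0]+.5)*k),4,(255,0,255),-1)
cv2.imwrite("pics/s0.png",c)
E
```

```text
-0.008 [596.2  66.2 632.8  74.1]
0 [597.5  63.6 634.3  71.6]
0.011 [599.4  60.  636.5  68. ]
0.03 [602.7  53.7 640.2  61.7]
```

View pics/s0.png

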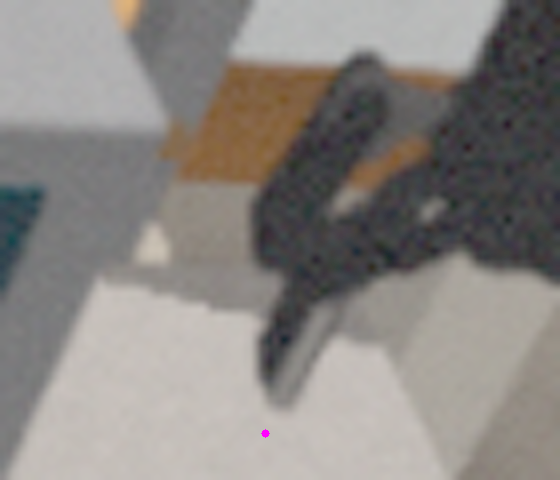

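The picture shows the fingertips about 35 mm higher than the TCP reading implies. That matches the grip sitting on the 23 mm tail cap, so I reopen and go lower in small steps.

Emit:
servo_tool:
  plan:
    - {"rotation":[0,0,0],"slide":[0,0,0],"grip":0.35}
    - {"rotation":[0,0,0],"slide":[0,0,0],"grip":0.35}
    - {"rotation":[0,0,0],"slide":[0.002,0,0],"grip":0.35}
    - {"rotation":[0,0,0],"slide":[0,0,-0.01],"grip":0.35}
    - {"rotation":[0,0,0],"slide":[0,0,-0.006],"grip":0.35}

```text
t: 3.92
tool_pos: [0.6526, 0.1535, 0.1087]
orientation: [-0.001, 0.02, 1.0, -0.0]
contact_force: [-0.2, 0.5, 0.4]
gripper_width: 0.0557
finger_force: 0.0
```

Emit:
servo_tool:
  plan:
    - {"rotation":[0,0,0],"slide":[0,0,-0.006],"grip":0.35}
    - {"rotation":[0,0,0],"slide":[0,0,-0.006],"grip":0.35}

```text
t: 4.18
tool_pos: [0.6531, 0.1536, 0.0973]
orientation: [-0.0, 0.02, 1.0, -0.0]
contact_force: [1.4, 0.8, 0.3]
gripper_width: 0.0556
finger_force: 0.0
```

Emit:
servo_tool:
  plan:
    - {"rotation":[0,0,0],"slide":[0.002,-0.001,0],"grip":1}
    - {"rotation":[0,0,0],"slide":[0,0,0],"grip":1}
    - {"rotation":[0,0,0],"slide":[0,0,0],"grip":1}
    - {"rotation":[0,0,0],"slide":[0,0,0],"grip":1}
  squeeze: 80

```text
t: 4.68
tool_pos: [0.6554, 0.1527, 0.0981]
orientation: [0.0, 0.02, 1.0, 0.0]
contact_force: [0.1, 0.4, -0.4]
gripper_width: 0.0266
finger_force: 78.6
```

Emit:
servo_tool:
  plan:
    - {"rotation":[0,0,0],"slide":[0,0,0.02],"grip":1}
    - {"rotation":[0,0,0],"slide":[0,0,0.04],"grip":1}
    - {"rotation":[0,0,0],"slide":[0,0,0.05],"grip":1}
    - {"rotation":[0,0,0],"slide":[0,0,0.055],"grip":1}
    - {"rotation":[0,0,0],"slide":[0,0,0.055],"grip":1}
    - {"rotation":[0,0,0],"slide":[-0.01,-0.02,0.05],"grip":1}
    - {"rotation":[0,0,0],"slide":[-0.02,-0.045,0.01],"grip":1}
    - {"rotation":[0,0,0],"slide":[-0.02,-0.055,0],"grip":1}
    - {"rotation":[0,0,0],"slide":[-0.02,-0.055,0],"grip":1}
    - {"rotation":[0,0,0],"slide":[-0.02,-0.055,0],"grip":1}
    - {"rotation":[0,0,0],"slide":[-0.02,-0.045,0],"grip":1}
    - {"rotation":[0,0,0],"slide":[-0.01,-0.025,0],"grip":1}

```text
t: 6.18
tool_pos: [0.5334, -0.1508, 0.3796]
orientation: [0.001, 0.022, 1.0, -0.0]
contact_force: [-0.2, 0.7, -2.0]
gripper_width: 0.0264
finger_force: 78.8
```

Emit:
servo_tool:
  plan:
    - {"rotation":[0,0,0],"slide":[-0.01,-0.03,0],"grip":1}
    - {"rotation":[0,0,0],"slide":[-0.018,-0.055,0],"grip":1}
    - {"rotation":[0,0,0],"slide":[-0.018,-0.055,0],"grip":1}
    - {"rotation":[0,0,0],"slide":[-0.018,-0.055,0],"grip":1}
    - {"rotation":[0,0,0],"slide":[-0.014,-0.045,0],"grip":1}
    - {"rotation":[0,0,0],"slide":[-0.008,-0.03,0],"grip":1}
    - {"rotation":[0,0,0],"slide":[0,0,-0.03],"grip":1}
    - {"rotation":[0,0,0],"slide":[0,0,0],"grip":1}

```text
t: 7.18
tool_pos: [0.4481, -0.4163, 0.3469]
orientation: [-0.001, 0.02, 1.0, 0.001]
contact_force: [-0.4, 0.4, -1.8]
gripper_width: 0.0263
finger_force: 79.1
```

```bash
python3 - <<'E'
from h import *
np.set_printoptions(precision=4,suppress=True)
S=cam("scene");T=cam("top");o=readout.get_obs();print(o["tool_pos"],o["orientation"])
x,y,z=o["tool_pos"];L=np.array([x,y,z-.086])
pS=proj(S,[L,L+[0,0,.16]]);pT=proj(T,[L,L+[0,0,.16]]);print("pred lens/tail",pS,pT)
k=8;x0,y0=int(pS[:,0].mean())-45,int(pS[:,1].mean())-32
c=cv2.resize(S["img"][y0:y0+70,x0:x0+95],None,fx=k,fy=k,interpolation=cv2.INTER_CUBIC)
c=(255*(c/255.)**.6).astype(np.uint8)
for h in(0,.03,.038,.15,.16):
  q=proj(S,[L+[0,0,h]])[0];cv2.circle(c,tuple(int(v) for v in (q-[x0,y0]+.5)*k),4,(255,255,0),-1)
cv2.imwrite("pics/l1.png",c);print(x0,y0)
E
```

```text
[ 0.4496 -0.4169  0.3492] [ 0.0005  0.0194  0.9998 -0.    ]
pred lens/tail [[152.3446 126.9128]
 [127.7597  61.3583]] [[513.2881 340.1183]
 [547.9803 335.6632]]
95 62
```

View pics/l1.png

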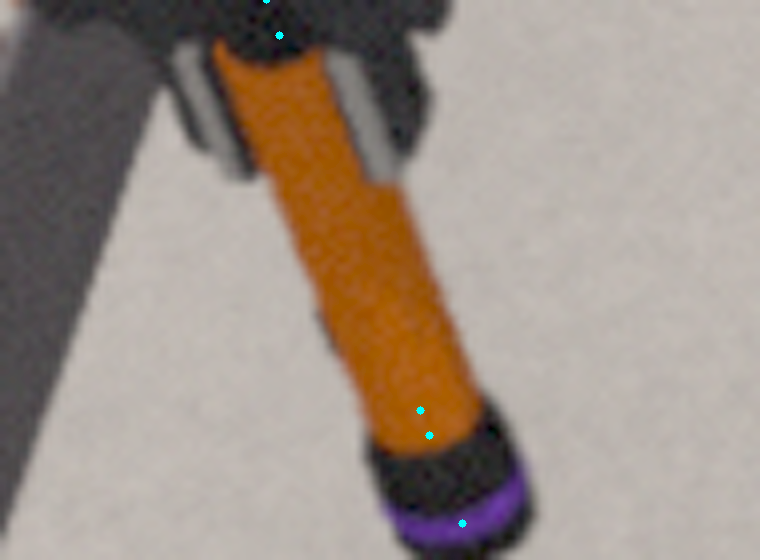

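The lamp hangs straight in the pads; the violet ring is at crop (460,520), close to the predicted lens dot. I refine the lens height from the edges numerically.

```bash
python3 - <<'E'
from h import *
np.set_printoptions(precision=4,suppress=True)
S=cam("scene");o=readout.get_obs();print(o["tool_pos"])
x,y,z=o["tool_pos"]
C,_=ray(S,(320,240));
img=S["img"];h=cv2.cvtColor(img,cv2.COLOR_BGR2HSV)
box=(slice(60,140),slice(115,170))
g=img[box].max(2);sat=h[box][...,1]
head=((g<95)|((h[box][...,0]>115)&(h[box][...,0]<155)&(sat>90))).astype(np.uint8)
orange=((h[box][...,0]<18)&(sat>140)&(g>60)).astype(np.uint8)
ob=np.argwhere(orange)+[60,115];print("orange rows",ob[:,0].min(),ob[:,0].max(),"mean bottom col",ob[ob[:,0]==ob[:,0].max()-2][:,1])
head[:45]=0; hb=np.argwhere(head)+[60,115];print("head rows",hb[:,0].min(),hb[:,0].max(),hb[:,1].min(),hb[:,1].max(),hb.mean(0))
th=np.linspace(0,2*np.pi,60)
def cyl(P,r,h0,h1): return proj(S,[[P[0]+r*np.cos(t),P[1]+r*np.sin(t),P[2]+hh] for t in th for hh in(h0,h1)])
for dz in(-.006,-.003,0,.003,.006):
    P=np.array([x,y,z-.086+dz]);q=cyl(P,.018,0,.03);b=cyl(P,.014,.038,.15)
    m=np.zeros((480,640),np.uint8);cv2.fillConvexPoly(m,cv2.convexHull(np.round(q*1).astype(np.int32)),1)
    print(dz,"head bottom",q[:,1].max()," cols",q[:,0].min(),q[:,0].max(),"orange bottom",b[:,1].max())
E
```

```text
[ 0.4499 -0.4171  0.3496]
orange rows 67 117 mean bottom col [140 141 142 143 144 145 146 147 148 149 150 151 152]
head rows 105 132 135 160 [122.8109 150.6122]
-0.006 head bottom 135.74995597432883  cols 139.48083769174013 162.07564290653258 orange bottom 120.35736791434428
-0.003 head bottom 134.68480674475052  cols 139.0341262730652 161.69159449166315 orange bottom 119.22449875441167
0 head bottom 133.61459589056201  cols 138.58541907499347 161.30585023255924 orange bottom 118.08613717818507
0.003 head bottom 132.53929006695137  cols 138.1347043295889 160.91840006031185 orange bottom 116.94224662701865
0.006 head bottom 131.45885566988153  cols 137.68197019910986 160.52923384184828 orange bottom 115.79279026168663
```

Emit:
servo_tool:
  plan:
    - {"rotation":[0,0,0],"slide":[-0.001,0,-0.03],"grip":1}
    - {"rotation":[0,0,0],"slide":[-0.001,0,-0.05],"grip":1}
    - {"rotation":[0,0,0],"slide":[-0.001,0,-0.05],"grip":1}
    - {"rotation":[0,0,0],"slide":[-0.001,0,-0.03],"grip":1}
    - {"rotation":[0,0,0],"slide":[0,0.006,0],"grip":1}
    - {"rotation":[0,0,0],"slide":[0,0.008,0],"grip":1}
    - {"rotation":[0,0,0],"slide":[0,0.006,0],"grip":1}
    - {"rotation":[0,0,0],"slide":[0,0,0],"grip":1}
  squeeze: 100

```text
t: 8.32
tool_pos: [0.4462, -0.397, 0.1892]
orientation: [0.001, 0.019, 1.0, -0.0]
contact_force: [-0.2, 0.3, -1.2]
gripper_width: 0.026
finger_force: 98.5
```

Emit:
servo_tool:
  plan:
    - {"rotation":[0,0,0],"slide":[0,0.004,0],"grip":1}
    - {"rotation":[0,0,0],"slide":[0,0.005,0],"grip":1}
    - {"rotation":[0,0,0],"slide":[0.0002,0.006,0],"grip":1}
    - {"rotation":[0,0,0],"slide":[0.0003,0.008,0],"grip":1}
    - {"rotation":[0,0,0],"slide":[0.0004,0.01,0],"grip":1}
    - {"rotation":[0,0,0],"slide":[0.0005,0.012,0],"grip":1}
    - {"rotation":[0,0,0],"slide":[0.0006,0.014,0],"grip":1}
    - {"rotation":[0,0,0],"slide":[0.0006,0.016,0],"grip":1}
    - {"rotation":[0,0,0],"slide":[0.0007,0.0175,0],"grip":1}
    - {"rotation":[0,0,0],"slide":[0.0007,0.0175,0],"grip":1}
    - {"rotation":[0,0,0],"slide":[0.0003,0.007,0.03],"grip":1}
    - {"rotation":[0,0,0],"slide":[0.0003,0.007,0.042],"grip":1}

```text
t: 9.82
tool_pos: [0.4491, -0.2716, 0.2599]
orientation: [-0.001, 0.02, 1.0, 0.001]
contact_force: [1.1, 0.6, -1.2]
gripper_width: 0.0261
finger_force: 98.5
```

```bash
cat > m.py <<'E'
from h import *
np.set_printoptions(precision=4,suppress=True)
def bar():
    o=readout.get_obs();S=cam("scene")
    b=blob(S,(0,150,60),(8,255,255),(185,100,600,215))
    # reference: initial bar blob centroid at y=-.3644 ; use onz at z=.09
    P=onz(S,b[0],.09);s=blob(S,(18,40,150),(40,200,255),(200,140,600,190))
    print("t",o["t"],"tcp",o["tool_pos"],"F",o["contact_force"],"bar",P,b[1],"spot",None if s is None else (onz(S,s[0],.142),s[1][4]))
    return o["t"],P
if __name__=="__main__": bar()
E
python3 m.py; python3 - <<'E'
from h import *
import types
S=cam("scene")
S["img"]=cv2.imread("pics/scene0.png");b=blob(S,(0,150,60),(8,255,255),(185,100,600,215));print(b[0],b[1],onz(S,b[0],.09))
s=blob(S,(18,40,150),(40,200,255),(200,140,600,190));print(s[0],s[1],onz(S,s[0],.142))
E
```

```text
t 9.825 tcp [ 0.4491 -0.2716  0.2599] F [ 1.0954  0.5631 -1.2457] bar [ 0.4325 -0.0624  0.09  ] [307 154  50  41 563] spot (array([ 0.4897, -0.19  ,  0.142 ]), np.int32(279))
[252.22411128 174.05718702] [223 151  62  42 647] [ 0.42683367 -0.24091313  0.09      ]
[211.89393939 179.52525253] [201 173  21  15 198] [ 0.48454842 -0.31568495  0.142     ]
```

```bash
cat > m.py <<'E'
from h import *
np.set_printoptions(precision=4,suppress=True)
R=cv2.imread("pics/scene0.png")
def meas():
    o=readout.get_obs();S=cam("scene");I=S["img"];cv2.imwrite("pics/m_%05d.png"%round(o["t"]*1000),I)
    out=[]
    for nm,(x0,y0,x1,y1),z,ref in(("spot",(228,161,246,178),.142,(236,168)),("toe",(222,160,262,205),.142,(236,168)),("bar",(186,150,212,215),.118,(198,170)),("shaft",(284,118,342,175),.142,(236,168))):
        r=cv2.matchTemplate(I[100:240],R[y0:y1,x0:x1],cv2.TM_CCOEFF_NORMED);_,v,_,l=cv2.minMaxLoc(r)
        k=r[max(l[1],1)-1:l[1]+2,max(l[0],1)-1:l[0]+2];dx=0
        if k.shape==(3,3): dx=(k[1,2]-k[1,0])/2/(2*k[1,1]-k[1,0]-k[1,2]+1e-9)
        d=np.array([l[0]+dx-x0,l[1]+100-y0]);dy=onz(S,np.array(ref)+d,z)-onz(S,ref,z)
        out.append((nm,round(v,2),d.round(1).tolist(),"travel",round(float(dy[1]),4)))
    print("t",round(o["t"],3),"tcp",o["tool_pos"],"F",o["contact_force"]);[print(*q) for q in out]
if __name__=="__main__": meas()
E
python3 m.py
```

```text
t 9.925 tcp [ 0.4526 -0.2733  0.2641] F [ 0.8449 -0.3065 -1.0002]
spot 0.96 [69.7, 3.0] travel 0.1499
toe 0.92 [68.9, 3.0] travel 0.1481
bar 0.68 [67.6, 3.0] travel 0.1499
shaft 0.92 [75.4, 3.0] travel 0.162
```

Emit:
servo_tool:
  plan:
    - {"rotation":[0,0,0],"slide":[0.001,0.035,0],"grip":1}
    - {"rotation":[0,0,0],"slide":[0.002,0.055,0],"grip":1}
    - {"rotation":[0,0,0],"slide":[0.002,0.058,0],"grip":1}
    - {"rotation":[0,0,0],"slide":[0.002,0.05,-0.004],"grip":1}
    - {"rotation":[0,0,0],"slide":[0.0015,0.033,-0.004],"grip":1}
    - {"rotation":[0,0,0],"slide":[0.001,0.02,-0.002],"grip":1}
    - {"rotation":[0,0,0],"slide":[0.0007,0.0175,0],"grip":1}
    - {"rotation":[0,0,0],"slide":[0.0007,0.0145,0],"grip":1}

```text
t: 10.98
tool_pos: [0.4598, 0.0105, 0.2488]
orientation: [-0.001, 0.02, 1.0, -0.0]
contact_force: [-0.4, -0.0, -2.3]
gripper_width: 0.0259
finger_force: 98.8
```

```bash
python3 m.py
```

```text
t 10.975 tcp [0.4598 0.0105 0.2488] F [-0.4406 -0.0386 -2.2861]
spot 0.67 [132.0, 7.0] travel 0.2825
toe 0.59 [131.0, 6.0] travel 0.2807
bar 0.48 [260.9, -3.0] travel 0.5778
shaft 0.87 [141.1, 5.0] travel 0.3023
```

Emit:
servo_tool:
  plan:
    - {"rotation":[0,0,0],"slide":[0.0015,0.02,0],"grip":1}
    - {"rotation":[0,0,0],"slide":[0.001,0.014,0.001],"grip":1}
    - {"rotation":[0,0,0],"slide":[0.001,0.0137,0],"grip":1}
    - {"rotation":[0,0,0],"slide":[0.0006,0.0134,0],"grip":1}
    - {"rotation":[0,0,0],"slide":[0.0006,0.0131,0],"grip":1}
    - {"rotation":[0,0,0],"slide":[0.0006,0.0128,0],"grip":1}
    - {"rotation":[0,0,0],"slide":[0.0006,0.0125,0],"grip":1}
    - {"rotation":[0,0,0],"slide":[0.0006,0.0122,0],"grip":1}

```text
t: 12.02
tool_pos: [0.4673, 0.1222, 0.2509]
orientation: [0.0, 0.02, 1.0, 0.0]
contact_force: [-0.4, -0.4, -2.2]
gripper_width: 0.0257
finger_force: 98.8
```

```bash
python3 m.py
```

```text
t 12.025 tcp [0.4673 0.1222 0.2509] F [-0.4126 -0.4046 -2.2373]
spot 0.74 [199, -61] travel 0.4491
toe 0.59 [237.6, -17.0] travel 0.5202
bar 0.48 [232.8, -44.0] travel 0.528
shaft 0.79 [193.4, 8.0] travel 0.4138
```

```bash
cat > n.py <<'E'
from h import *
import sys,glob
R=cv2.imread("pics/scene0.png")
def sh(I,S):
    out=[]
    for (x0,y0,x1,y1),z,ref in(((284,118,342,152),.25,(311,136)),((290,122,332,148),.25,(311,136)),((300,150,342,205),.09,(325,185)),((325,190,346,222),.045,(343,205))):
        r=cv2.matchTemplate(I[105:240],R[y0:y1,x0:x1],cv2.TM_CCOEFF_NORMED);_,v,_,l=cv2.minMaxLoc(r);k=r[max(l[1],0),l[0]-1:l[0]+2];dx=(k[2]-k[0])/2/(2*k[1]-k[0]-k[2]+1e-9) if len(k)==3 else 0
        d=np.array([l[0]+dx-x0,l[1]+105-y0]);out.append((round(float(v),2),round(float((onz(S,np.array(ref)+d,z)-onz(S,ref,z))[1]),4)))
    return out
if __name__=="__main__":
    if len(sys.argv)>1:
        o=readout.get_obs();S=cam("scene");cv2.imwrite("pics/m_%05d.png"%round(o["t"]*1000),S["img"]);print(o["t"],o["tool_pos"].round(4),o["contact_force"].round(1));np.save("cal.npy",S,allow_pickle=True)
    import pickle,os
    if not os.path.exists("cal.npy"): S=cam("scene");np.save("cal.npy",S,allow_pickle=True)
    S=np.load("cal.npy",allow_pickle=True).item()
    for f in sorted(glob.glob("pics/m_*.png")): print(f[7:12],sh(cv2.imread(f),S))
E
python3 n.py x
```

```text
12.075 [0.4673 0.1241 0.2509] [ 0.1  2.5 -2. ]
09925 [(0.97, 0.1489), (0.9, 0.1486), (0.91, 0.1514), (0.95, 0.154)]
10975 [(0.93, 0.2782), (0.83, 0.2765), (0.81, 0.2833), (0.84, 0.2883)]
12025 [(0.82, 0.3828), (0.8, 0.3825), (0.73, 0.3928), (0.8, 0.4016)]
12075 [(0.78, 0.3873), (0.79, 0.3869), (0.73, 0.3976), (0.79, 0.4066)]
```

Emit:
servo_tool:
  plan:
    - {"rotation":[0,0,0],"slide":[0.0004,0.012,0],"grip":1}
    - {"rotation":[0,0,0],"slide":[0.0004,0.0109,0],"grip":1}
    - {"rotation":[0,0,0],"slide":[0.0004,0.0106,0],"grip":1}
    - {"rotation":[0,0,0],"slide":[0.0004,0.0103,0],"grip":1}
    - {"rotation":[0,0,0],"slide":[0.0004,0.01,0],"grip":1}
    - {"rotation":[0,0,0],"slide":[0.0004,0.0096,0],"grip":1}
    - {"rotation":[0,0,0],"slide":[0.0004,0.0093,0],"grip":1}
    - {"rotation":[0,0,0],"slide":[0.0004,0.009,0],"grip":1}

```text
t: 13.12
tool_pos: [0.4705, 0.2036, 0.2509]
orientation: [0.0, 0.02, 1.0, -0.0]
contact_force: [-0.3, 0.4, -2.0]
gripper_width: 0.0259
finger_force: 98.8
```

```bash
python3 n.py x
```

```text
13.125 [0.4705 0.2036 0.2509] [-0.3  0.4 -2. ]
09925 [(0.97, 0.1489), (0.9, 0.1486), (0.91, 0.1514), (0.95, 0.154)]
10975 [(0.93, 0.2782), (0.83, 0.2765), (0.81, 0.2833), (0.84, 0.2883)]
12025 [(0.82, 0.3828), (0.8, 0.3825), (0.73, 0.3928), (0.8, 0.4016)]
12075 [(0.78, 0.3873), (0.79, 0.3869), (0.73, 0.3976), (0.79, 0.4066)]
13125 [(0.63, 0.473), (0.49, 0.4783), (0.67, -0.7185), (0.78, -0.5919)]
```

Emit:
servo_tool:
  plan:
    - {"rotation":[0,0,0],"slide":[0.0003,0.0105,0],"grip":1}
    - {"rotation":[0,0,0],"slide":[0.0003,0.0087,0],"grip":1}
    - {"rotation":[0,0,0],"slide":[0.0003,0.0084,0],"grip":1}
    - {"rotation":[0,0,0],"slide":[0.0003,0.0082,0],"grip":1}
    - {"rotation":[0,0,0],"slide":[0.0003,0.0079,0],"grip":1}
    - {"rotation":[0,0,0],"slide":[0.0003,0.0076,0],"grip":1}
    - {"rotation":[0,0,0],"slide":[0.0003,0.0073,0],"grip":1}
    - {"rotation":[0,0,0],"slide":[0.0003,0.007,0],"grip":1}
    - {"rotation":[0,0,0],"slide":[0.0003,0.0067,0],"grip":1}
    - {"rotation":[0,0,0],"slide":[0.0003,0.0064,0],"grip":1}

```text
t: 14.42
tool_pos: [0.4735, 0.2821, 0.2509]
orientation: [0.0, 0.02, 1.0, -0.0]
contact_force: [-0.9, -0.2, -1.7]
gripper_width: 0.0257
finger_force: 98.8
```

```bash
python3 n.py x | sed -n '1p;$p'
```

```text
14.425 [0.4735 0.2821 0.2509] [-0.9 -0.2 -1.7]
14425 [(0.62, 0.6027), (0.45, 0.6092), (0.67, -0.7196), (0.78, -0.5919)]
```

```bash
python3 - <<'E'
from h import *
a=cv2.imread("pics/m_13125.png")[60:260,370:640];b=cv2.imread("pics/m_14425.png")[60:260,370:640]
T=cam("top");cv2.imwrite("pics/t1.png",T["img"]);c=T["img"][200:400,0:270];k=1.45
S=np.load("cal.npy",allow_pickle=True).item()
for I,y in((a,.2036),(b,.2821)):
    q=proj(S,[[.4515+.04*(y+.269),y,.142]])[0]-[370,60];cv2.circle(I,tuple(int(v) for v in q),2,(255,255,0),-1)
z=np.zeros_like(a)
v=np.vstack([np.hstack([a,b]),np.hstack([c,z])]);cv2.imwrite("pics/v10.png",cv2.resize(v,None,fx=k,fy=k,interpolation=cv2.INTER_CUBIC))
E
```

```text
(no output)
```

View pics/v10.png

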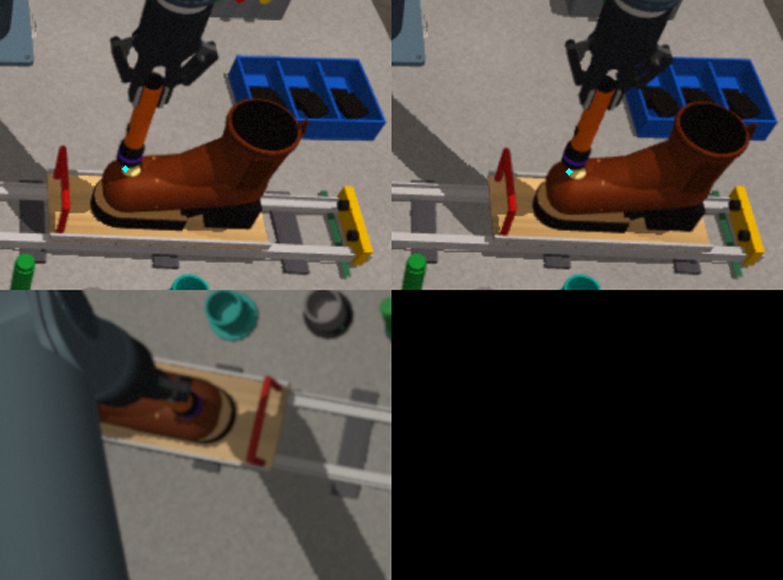

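The last view shows the lamp over the toe in both frames, with the visible part of the spot about 5 px ahead of the lens dot, at (133,170) and (577,174). The carriage is close to the packing buffer with the boot upright. I keep the lens over the spot a little longer.

Emit:
servo_tool:
  plan:
    - {"rotation":[0,0,0],"slide":[0.0004,0.013,0],"grip":1}
    - {"rotation":[0,0,0],"slide":[0.0003,0.007,0],"grip":1}
    - {"rotation":[0,0,0],"slide":[0.0003,0.006,0],"grip":1}
    - {"rotation":[0,0,0],"slide":[0.0002,0.005,0],"grip":1}

```text
t: 15.02
tool_pos: [0.4746, 0.3131, 0.2509]
orientation: [-0.0, 0.02, 1.0, -0.0]
contact_force: [0.4, 0.1, -1.3]
gripper_width: 0.0257
finger_force: 98.8
```

```bash
cat > b.py <<'E'
from h import *
def bar(d,box=(100,230,330,360)):
    h=cv2.cvtColor(d["img"],cv2.COLOR_BGR2HSV);b=d["img"].astype(int)
    m=((b[...,2]>90)&(b[...,1]<45)&(b[...,0]<50)).astype(np.uint8);k=np.zeros_like(m);x0,y0,x1,y1=box;k[y0:y1,x0:x1]=m[y0:y1,x0:x1]
    n,l,s,c=cv2.connectedComponentsWithStats(k)
    r=[(s[i,4],c[i].round(1).tolist(),s[i,:4].tolist(),onz(d,c[i],.118).round(4).tolist()) for i in range(1,n) if s[i,4]>40 and s[i,3]>25]
    return r
if __name__=="__main__":
    T=cam("top");o=readout.get_obs()
    I=T["img"];
    for f,bx in(("pics/top0.png",(450,300,485,385)),("pics/t1.png",(100,230,330,360))):
        T["img"]=cv2.imread(f);print(f,bar(T,bx))
    T["img"]=I;print(o["t"],o["tool_pos"].round(4),bar(T))
E
python3 b.py
```

```text
pics/top0.png [(np.int32(321), [462.5, 340.6], [456, 311, 13, 60], [0.4474, -0.3634, 0.118])]
pics/t1.png []
15.075 [0.4745 0.3138 0.2509] []
```

```bash
cat > b.py <<'E'
from h import *
def bar(d,box=(120,215,330,370)):
    h=cv2.cvtColor(d["img"],cv2.COLOR_BGR2HSV)
    m=(((h[...,0]<4)|(h[...,0]>174))&(h[...,1]>140)&(h[...,2]>60)).astype(np.uint8);k=np.zeros_like(m);x0,y0,x1,y1=box;k[y0:y1,x0:x1]=m[y0:y1,x0:x1]
    n,l,s,c=cv2.connectedComponentsWithStats(k)
    return [(int(s[i,4]),c[i].round(1).tolist(),s[i,:4].tolist(),onz(d,c[i],.118).round(4).tolist()) for i in range(1,n) if s[i,4]>40]
if __name__=="__main__":
    T=cam("top");o=readout.get_obs();I=T["img"]
    for f,bx in(("pics/top0.png",(450,300,485,385)),("pics/t1.png",(120,215,330,370))):
        T["img"]=cv2.imread(f);print(f,bar(T,bx))
    T["img"]=I;cv2.imwrite("pics/t_%05d.png"%round(o["t"]*1000),I);print(o["t"],o["tool_pos"].round(4),bar(T))
E
python3 b.py
```

```text
pics/top0.png [(331, [462.1, 339.9], [451, 310, 18, 62], [0.4487, -0.3625, 0.118])]
pics/t1.png [(248, [178.9, 290.3], [171, 260, 22, 61], [0.4683, 0.1982, 0.118])]
15.125 [0.4745 0.3134 0.2508] [(249, [165.9, 287.0], [158, 258, 23, 60], [0.4711, 0.2249, 0.118])]
```

Emit:
servo_tool:
  plan:
    - {"rotation":[0,0,0],"slide":[0,0,0.02],"grip":1}
    - {"rotation":[0,0,0],"slide":[0,0,0.04],"grip":1}
    - {"rotation":[0,0,0],"slide":[0,0,0.04],"grip":1}
    - {"rotation":[0,0,0],"slide":[0,-0.02,0.03],"grip":1}
    - {"rotation":[0,0,0],"slide":[0,-0.04,0],"grip":1}
    - {"rotation":[0,0,0],"slide":[0,-0.05,0],"grip":1}
    - {"rotation":[0,0,0],"slide":[0,-0.05,0],"grip":1}
    - {"rotation":[0,0,0],"slide":[0,-0.05,0],"grip":1}
    - {"rotation":[0,0,0],"slide":[0,-0.04,0],"grip":1}
    - {"rotation":[0,0,0],"slide":[0,-0.02,0],"grip":1}
    - {"rotation":[0,0,0],"slide":[0,0,0],"grip":1}
    - {"rotation":[0,0,0],"slide":[0,0,0],"grip":1}

```text
t: 16.62
tool_pos: [0.4745, 0.0438, 0.3809]
orientation: [-0.0, 0.019, 1.0, 0.0]
contact_force: [0.5, 0.1, -2.5]
gripper_width: 0.0258
finger_force: 98.9
```

```bash
python3 b.py|tail -1
```

```text
16.675 [0.4746 0.0441 0.3808] []
```

Emit:
servo_tool:
  plan:
    - {"rotation":[0,0,0],"slide":[0,-0.03,0],"grip":1}
    - {"rotation":[0,0,0],"slide":[0,-0.05,0],"grip":1}
    - {"rotation":[0,0,0],"slide":[0,-0.05,0],"grip":1}
    - {"rotation":[0,0,0],"slide":[0,-0.03,0],"grip":1}
    - {"rotation":[0,0,0],"slide":[0,0,0],"grip":1}
    - {"rotation":[0,0,0],"slide":[0,0,0],"grip":1}
    - {"rotation":[0,0,0],"slide":[0,0,0],"grip":1}
    - {"rotation":[0,0,0],"slide":[0,0,0],"grip":1}
    - {"rotation":[0,0,0],"slide":[0,0,0],"grip":1}
    - {"rotation":[0,0,0],"slide":[0,0,0],"grip":1}

```text
t: 17.92
tool_pos: [0.4746, -0.1171, 0.3809]
orientation: [-0.0, 0.02, 1.0, 0.0]
contact_force: [-0.0, 0.1, -2.0]
gripper_width: 0.0259
finger_force: 98.9
```

```bash
python3 b.py|tail -1; python3 - <<'E'
from h import *
from b import bar
S=cam("scene");I=S["img"]
S["img"]=cv2.imread("pics/scene0.png");print("ref",bar(S,(185,145,212,215)))
S["img"]=cv2.imread("pics/m_14425.png");print("14425",bar(S,(430,140,480,230)))
S["img"]=I;print(bar(S,(430,140,500,230)));cv2.imwrite("pics/fin.png",I)
h=cv2.cvtColor(I,cv2.COLOR_BGR2HSV)
for y,(b) in(("spot",(460,140,540,200)),):
    print(blob(S,(18,40,150),(40,160,255),(470,150,520,185))[:2])
    print("orange lamp",blob(S,(3,160,60),(18,255,255),(200,40,420,200))[:2])
E
```

```text
17.975 [ 0.4746 -0.1172  0.3809] [(252, [152.0, 283.0], [144, 255, 23, 61], [0.4749, 0.2539, 0.118])]
ref [(332, [195.9, 177.9], [189, 152, 18, 60], [0.461, -0.3582, 0.118])]
14425 [(326, [449.4, 188.3], [442, 163, 14, 59], [0.4841, 0.1922, 0.118])]
[(312, [475.9, 188.3], [467, 163, 16, 60], [0.4832, 0.2503, 0.118])]
(array([518.7, 179. ]), array([518, 176,   2,   7,  10], dtype=int32))
orange lamp (array([300.97243108,  88.21303258]), array([292,  61,  18,  55, 798], dtype=int32))
```

```bash
python3 -c "
from station import ticket
print(ticket.hand_in())"
```

```text
the job is handed in; nothing more can be done
None
```

The job is handed in at about 18 s on the clock. By my measurements the lens stayed within about 10 mm sideways of the spot for roughly 4 s while the carriage rolled. The carriage then coasted gently home (about 0.616 m travel), and the arm finished clear with the lamp in hand; no verdict came back.

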